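# Clear the herb cutter's bed and hold its hidden pivot bolt for tightening

### The job

The pivot bolt of the hand herb cutter has worked loose and I am about to tighten its nut from the outside. First scrape the four root slices off the cutter's bed into the tray with the scraper block (not with the fingers) and lay the block aside on the counter; then reach down into the narrow gap between the pivot lug and the finger guard, grip the hidden hexagonal bolt head firmly across two of its flats without spinning it round, and finish while still holding it so that it cannot turn. Leave the knife closed and do not disturb the mortar, the bowl and the jar.

Things in the scene. Friction and masses are not known exactly. Their poses are not given: they have to be found in the camera images.
- cutter: hand herb cutter, fixed. Origin: at counter level under the centre of its steel bed plate, 198 mm (x) by 300 mm (y), 12 mm thick, top face 34 mm above the counter. Its x axis points across the bed to the knife side, y along the bed to the pivot end, z up. A green foot carries the bed; the bed's -y end overhangs it by 80 mm.
- lug_top (a point): top of the green pivot lug, an upright plate 10 mm thick (cutter x = 88 to 98 mm), 52 mm wide along y, rounded at the top, 120 mm above the counter, at y = 105 mm of the cutter
- guard_top (a point): middle of the top edge of the finger guard, an upright steel sheet 3 mm thick (cutter x = 39 to 42 mm, y = 50 to 150 mm), top 104 mm above the counter, with a 3 mm high foot reaching to x = 26 mm. The gap between lug and guard is 46 mm wide, open at the top and both ends.
- bolt_head (a point): centre of the pivot bolt's hexagonal steel head, in the gap between lug and guard, at x = 68, y = 105, z = 94 mm of the cutter. 24 mm across flats, 12 mm long along the bolt axis (cutter's x). It stands 14 mm off the lug on a round brass bush of 21 mm diameter; nothing below it for 45 mm. The nut is outside the knife.
- pivot_bolt (a joint): turn of the pivot bolt (rad), positive about the cutter's +x axis (y towards z). At 0 two flats of the head are upright and face the cutter's +y and -y. The bolt is loose: it drags with about 0.06 N m and turns by itself the last bit when fingers close on it askew.
- bolt_rim (a point): point on the head 12 mm from the bolt axis, on the upper side, midway along the head's length; it turns with the bolt
- knife (a joint): opening of the knife about the pivot (rad): 0 closed, as it starts, with its blade beside the bed's edge
- knife_handle (a point): middle of the knife's wooden handle, beyond the -y end of the bed
- scraper: scraper block standing on the counter: steel-shod base 110 mm (x) by 28 mm (y) by 14 mm high, on it a wooden grip 90 by 26 mm up to 62 mm height. Origin: centre of the underside. About 0.2 kg.
- slice1: round dried root slice, 27 mm across, 6 mm thick, lying on the bed. Origin: centre of the underside. 12 g.
- slice2: like slice1
- slice3: like slice1
- slice4: like slice1
- tray: loose shallow aluminium tray, 190 mm (x) by 150 mm (y), 18 mm high, 3 mm walls, 0.7 kg, on the counter at the -y end of the cutter's bed, its near wall tucked about 10 mm under the bed. Origin: centre of the underside.
- mortar: bystander: wooden mortar, 100 mm across, 105 mm high, its pestle standing in it up to 150 mm. Origin: centre of the underside.
- bowl: bystander: white porcelain bowl, 116 mm across, 55 mm high. Origin: centre of the underside.
- jar: bystander: glass jar with lid, 80 mm across, 130 mm high. Origin: centre of the underside.
Not all that is in view belongs to the job. Of the things that look like the scraper, take the one that is farthest from the robot's base at the start. What is shaped like the tray but green is not meant.

How it is judged:
On the way, in this order (a step that is already met when the one before it is completed fails the run):
1. all four slices have been scraped into the tray (x of slice1 in the frame of tray between -0.095 and 0.095 m and y of slice1 in the frame of tray between -0.075 and 0.075 m and height (world z) of each of slice1, slice2, slice3, slice4 below 0.025 m and x of slice2 in the frame of tray between -0.095 and 0.095 m and y of slice2 in the frame of tray between -0.075 and 0.075 m and x of slice3 in the frame of tray between -0.095 and 0.095 m and y of slice3 in the frame of tray between -0.075 and 0.075 m and x of slice4 in the frame of tray between -0.095 and 0.095 m and y of slice4 in the frame of tray between -0.075 and 0.075 m), for 0.2 s.
2. the scraper block has been laid aside on the counter and let go (height (world z) of scraper below 0.02 m and linear speed of scraper below 0.05 m/s and contact force between the fingers and scraper below 0.1 N and contact force between scraper and cutter below 0.1 N and contact force between scraper and tray below 0.1 N), for 0.2 s.
At the end, for the whole second after the job is handed in: Bolt head pinched in the fingers with over 20 N (both pads added), grasp point within 14 mm of its centre, bolt still and turned under 0.37 rad since the start. All slices in the tray, scraper at rest on the counter clear of cutter and tray, knife closed (0.1 rad) (all of step 1 and all of step 2 and contact force between the fingers and pivot_bolt above 20 N and distance between the grasp point and bolt_head below 0.014 m and velocity of joint pivot_bolt between -0.05 and 0.05 rad/s and distance of bolt_rim from where it was at the start of the episode below 0.0045 m and value of joint knife below 0.1 rad); the arm keeps its last pose, push and grip.
It fails at once if a slice is pushed with the fingers (contact force between the fingers and slice1 above 2 N or contact force between the fingers and slice2 above 2 N or contact force between the fingers and slice3 above 2 N or contact force between the fingers and slice4 above 2 N).
It fails at once if the knife is opened (value of joint knife above 0.2 rad).
It fails at once if a bystander (mortar, bowl, jar) is shifted more than 30 mm or tipped (distance of any of mortar, bowl, jar from where it was at the start of the episode above 0.03 m or angle between any of mortar, bowl, jar's own z axis and vertical above 0.4 rad).
It also fails if it takes over 64 s, if anything falls off the work surface, if the arm or the gripper's body presses on something with over 40 N, if the wrist force passes 120 N, or if a joint passes its speed limit or range.

### The arm

A 7-joint arm with a two-finger parallel gripper is mounted at the origin on the work surface. World frame = base frame: x ahead of the robot, y to its left, z up, the work surface at z = 0. Lengths are in m, angles in rad, forces in N, time in s.
With the tool pointing down it reaches from about 0.425 to 0.875 m from the base axis. Payload 8.4 kg.
Tool frame: the origin (TCP) lies midway between the tips of the shut fingers; the grasp point (between the pads) lies 19 mm behind it; z points along the fingers, y is the line along which they close (so a half turn about z gives the same grasp; the last joint's range is limited). The gripper opens to 87 mm and grips with 3 to 60 N. Pads are 19 mm wide; open, the fingers measure 117 mm over their backs; the gripper's body (75 mm by 190 mm) begins 51 mm behind the grasp point.
Start: joints at [-1.249, 0.333, 0.04, 1.465, -0.013, 1.343, -0.059], TCP at [0.266, 0.593, 0.223] pointing down, gripper open.
Joint ranges: [-2.58, 2.58], [-0.38, 2.09], [-1.3, 1.39], [0.25, 2.4], [-1.5, 4.64], [0.08, 2.09], [-2.65, 2.65]. Speed limits (rad/s): [2.22, 2.22, 2.79, 2.79, 3.14, 3.14, 3.14].

### API

Orientations are given as a 3x3 rotation matrix whose columns are the frame's x, y, z axes.
In Python, from workcell import get_obs, camera, camera_params, close_job, silhouettes, spot_point gives the robot as it stands. The module is installed in compiled form; this text tells all that it offers.
- The arm moves only by the tool carry_out, never from a script. Its argument "motion" is a list of rows, each an object of numbers: "dx", "dy", "dz": the shift along the tool's x, y, z in cm; "yaw": the turn about the tool's z in degrees. A call has 1 to 10 rows; each row is the pose to reach, as a shift and turn from the pose commanded when the call began, along the tool's axes at that moment; what a row does not reach only later rows make up. A row lasts 1/12 s, in which the tool goes at most 41.7 mm and 7.16 degrees, less where a joint would pass 70% of its speed; a pose out of reach is approached as far as the arm can. A call with a gripper value outside its range is refused whole. "gripper" is the opening, from -1 (shut) to 1 (fully open), set as the call begins (left out, the last holds). The fingers move at their own pace and stop on an object; "grip_force" is the grip in N (left out, the last holds). Time passes only in rows, so rows that repeat a pose let the fingers close. It gives the time, the measured TCP pose, the force, the opening and the grip force at its end, in the units of the state.
- get_obs(): the state, without advancing time (a new reading comes with each control period).
- camera(name): name is "scene" or "top" or "wrist"; returns the picture (480x640x3 uint8, blue, green, red); there is no depth.
- camera_params(name): a dict with "camera_matrix" (3x3 intrinsics, pixels), "k1" (the pictures are not rectified: a ray, as slopes to the right and down, at radius r is drawn at 1 + k1 r^2 times it, then the intrinsics apply), "eye" and "attitude" of the camera in the world. Camera axes: x right, y up, looking along -z (the intrinsics and any distortion apply to the point x, -y, -z); pixel columns grow to the right and rows downward; lengths in m; the calibration is good to about 2 mm. A picture is of the moment at which its call begins: read the wrist's pose just before it. camera_params takes no time and is no camera call; for the wrist camera it gives the pose at the moment of the call.
- close_job(): hands the job in; it is judged then, once.
Trained networks look in the newest picture that a camera, given by its name, has taken for a name from the list of things; names that differ only in an ending like _2 or _b are one class to them, and where a whole thing is asked for, a point or a joint stands for the part that bears it (a point fixed in the world has none). Each returns a list of dicts, best first, with "score" (0 to 1); they miss things now and then, are a little off and sometimes report something else, mostly with a low value. They report only what shows in the picture. A call takes as long as a camera call. They do not tell look-alikes from the thing itself.
- silhouettes(name, camera): "mask" (480x640 bool, what is visible of it) and "pixel" ([column, row] in pixels, amid what is visible of it).
- spot_point(name, camera): "pixel" ([column, row] in pixels: a listed point, or the origin of a listed thing).
The state is a dict: "t": time; "joint_pos": joint angles; "dq": joint speeds; "joint_efforts": joint torques, N m; "ee_pos": TCP position; "orientation": TCP orientation; "force": force on the tool from outside, world axes, zero at the start; "moment": the same for the moment, N m; "grip_width": finger opening in m; "finger_force": force on a finger pad.
Only numpy, scipy, OpenCV 4.12 (cv2) and the standard library are available. Lean on these libraries where they do the work, as an engineer would, in place of code of your own. Each camera call takes 0.05 s, during which the arm holds its last target. There are 200 camera calls.

## Working session

There is one attempt and no reset: what is moved stays moved. The work goes in short steps, Python scripts to look and compute and a tool call to move; the robot and the scene stay as the last step left them, time stands still between calls to the robot, and variables do not carry over. Pictures are saved under pics/ and viewed, at most 10 in all, crops included, and the job is handed in when it is done.

Besides the shell and the picture viewer there is one more tool, called after "Call:" by a JSON object that holds its "method" and its "body", one argument or row to a line. carry_out: Moves the arm, as the interface text tells. Its arguments: {"type":"object","properties":{"motion":{"type":"array"},"gripper":{"type":"number"},"grip_force":{"type":"number"}},"required":["motion"]}

```bash
mkdir -p pics; cat > h.py <<'E'
import numpy as np, cv2
from workcell import *
np.set_printoptions(precision=4,suppress=True)
def ray(cam,px,P=None):
    P=P or camera_params(cam); K=np.array(P["camera_matrix"]); k=P["k1"]
    d=(np.array([px[0],px[1],1.])@np.linalg.inv(K).T)[:2]; u=d.copy()
    for _ in range(20): u=d/(1+k*(u@u))
    v=np.array(P["attitude"])@np.array([u[0],-u[1],-1.])
    return np.array(P["eye"]),v/np.linalg.norm(v)
def onz(cam,px,z,P=None):
    e,v=ray(cam,px,P); return e+v*(z-e[2])/v[2]
def proj(cam,X,P=None):
    P=P or camera_params(cam); c=np.array(P["attitude"]).T@(np.array(X)-P["eye"])
    u=np.array([c[0],-c[1]])/-c[2]; u=u*(1+P["k1"]*(u@u)); return (np.array(P["camera_matrix"])@[u[0],u[1],1])[:2]
def tri(a,pa,b,pb):
    A=[ray(a,pa),ray(b,pb)]; M=sum(np.eye(3)-np.outer(v,v) for e,v in A); y=sum((np.eye(3)-np.outer(v,v))@e for e,v in A)
    return np.linalg.solve(M,y)
E
cat > a.py <<'E'
from h import *
a=camera("top");b=camera("scene");cv2.imwrite("pics/top1.png",a);cv2.imwrite("pics/scene1.png",b)
o=get_obs();print(o["t"],o["ee_pos"],o["orientation"],o["grip_width"])
for c in("top","scene"):
    P=camera_params(c);print(c,P)
Z={"slice1":.034,"scraper":0,"tray":0,"cutter":0,"lug_top":.12,"guard_top":.104,"bolt_head":.094,"knife_handle":.03,"mortar":0,"bowl":0,"jar":0}
for n,z in Z.items():
    for c in("top","scene"):
        for r in spot_point(n,c):
            print(n,c,round(r["score"],2),np.round(r["pixel"],1),onz(c,r["pixel"],z)[:2])
E
python3 a.py
```

```text
0.1 [0.2653 0.5929 0.2218] [[-0.9128  0.4085 -0.0005]
 [ 0.4085  0.9128 -0.0014]
 [-0.0001 -0.0015 -1.    ]] 0.08682595837725864
top {'camera_matrix': array([[442.4563,   0.    , 321.8268],
       [  0.    , 442.4563, 242.2133],
       [  0.    ,   0.    ,   1.    ]]), 'k1': -0.0016314917401443804, 'eye': array([ 0.4489, -0.0416,  1.0865]), 'attitude': array([[-0.0094,  0.9988, -0.0471],
       [-0.9998, -0.0086,  0.0166],
       [ 0.0162,  0.0473,  0.9988]])}
scene {'camera_matrix': array([[518.9479,   0.    , 317.148 ],
       [  0.    , 518.9479, 230.3252],
       [  0.    ,   0.    ,   1.    ]]), 'k1': -0.058453534731059416, 'eye': array([ 1.1855, -0.3793,  1.2354]), 'attitude': array([[ 0.4242, -0.7534,  0.5023],
       [ 0.9055,  0.3488, -0.2416],
       [ 0.0068,  0.5574,  0.8302]])}
slice1 top 0.68 [352.1 249.2] [ 0.4813 -0.1311]
slice1 top 0.67 [427.7 171.5] [ 0.667  -0.3159]
slice1 top 0.55 [285.4 244. ] [0.4951 0.0276]
slice1 top 0.54 [309.7 255.9] [ 0.4662 -0.03  ]
slice1 top 0.52 [330.9 231.7] [ 0.5235 -0.081 ]
slice1 scene 0.64 [317.3 230.8] [ 0.4602 -0.0299]
slice1 sce
[... 939 characters left out ...]
3 0.0734]
lug_top scene 0.32 [437.3 200. ] [0.5577 0.2827]
guard_top top 0.61 [266.5 207.1] [0.5746 0.0646]
guard_top scene 0.7 [370.3 235. ] [0.5726 0.0698]
bolt_head top 0.67 [267.8 197.3] [0.5981 0.0626]
bolt_head top 0.51 [155.4 244.3] [0.4943 0.3135]
bolt_head scene 0.71 [376.8 244.5] [0.6005 0.0751]
knife_handle top 0.57 [430.7 172.9] [ 0.6643 -0.3241]
knife_handle scene 0.88 [251.  313.6] [ 0.6156 -0.2879]
knife_handle scene 0.57 [376.8 247.2] [0.5753 0.0963]
mortar scene 0.56 [368.5 337.8] [ 0.7886 -0.0408]
bowl top 0.63 [469.3 176. ] [ 0.6621 -0.4285]
bowl scene 0.69 [206.1 358.1] [ 0.667 -0.43 ]
jar top 0.86 [162.9 178.7] [0.6601 0.3301]
jar scene 0.81 [463.9 244.7] [0.6572 0.337 ]
```

View pics/top1.png

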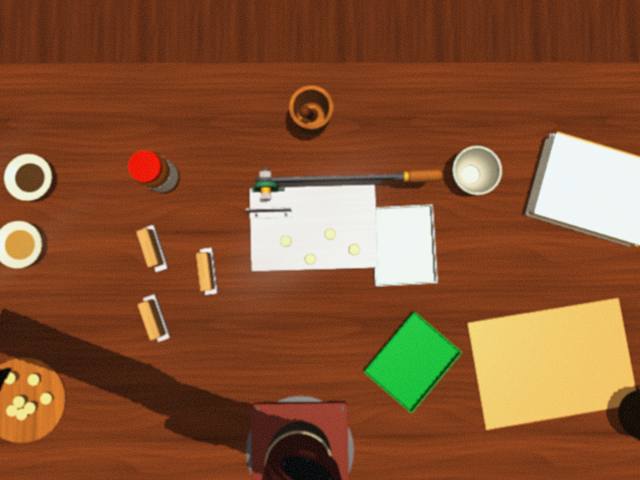

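View pics/scene1.png

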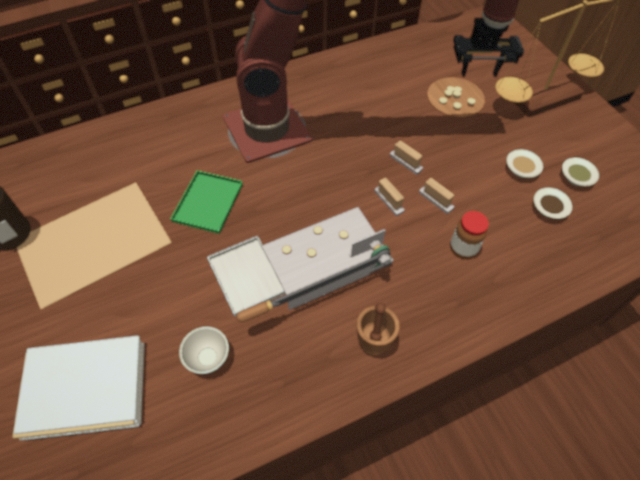

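The candidates that could be taken for the scraper, in the top view, are (150,248), (206,271) and (153,318). The ones farther away at (150,248) → about (0.49,0.345), 0.60 m from base, is the farthest and so the one to take. The tray is the aluminium one at (406,245); the green one at (413,362) is not meant. The four bed slices are at (285,241), (330,234), (310,259) and (354,250).

```bash
cat > fit.py <<'E'
from h import *
from scipy.optimize import minimize
def hull(c,pts,P):
    m=np.zeros((480,640),np.uint8); q=np.array([proj(c,p,P) for p in pts]); cv2.fillConvexPoly(m,cv2.convexHull((q*16).astype(np.int32)),1,shift=4); return m
def box(sx,sy,z0,z1): return np.array([[a*sx/2,b*sy/2,z] for a in(-1,1) for b in(-1,1) for z in(z0,z1)])
def fit(parts,obs,x0):
    def cost(v):
        R=np.array([[np.cos(v[2]),-np.sin(v[2])],[np.sin(v[2]),np.cos(v[2])]]); s=0
        for c,mask,P in obs:
            m=np.zeros((480,640),np.uint8)
            for b in parts:
                w=b.copy(); w[:,:2]=b[:,:2]@R.T+v[:2]; m|=hull(c,w,P)
            s+=1-(m&mask).sum()/max(1,(m|mask).sum())
        return s/len(obs)
    best=None
    for a in x0[2]:
        r=minimize(cost,[x0[0],x0[1],a],method="Nelder-Mead",options=dict(initial_simplex=np.array([[x0[0],x0[1],a],[x0[0]+.015,x0[1],a],[x0[0],x0[1]+.015,a],[x0[0],x0[1],a+.2]]),xatol=1e-4,fatol=1e-4))
        if best is None or r.fun<best.fun: best=r
    return best.x,best.fun
def masks(n,c,near,P,z=0):
    out=[]
    for r in silhouettes(n,c):
        d=np.linalg.norm(onz(c,r["pixel"],z,P)[:2]-near)
        if d<.06: out.append((d,r["mask"].astype(np.uint8)))
    return min(out,key=lambda t:t[0])[1] if out else None
SCR=[box(.11,.028,0,.014),box(.09,.026,.014,.062)]
TR=[box(.19,.15,0,.018)]
E
cat > b.py <<'E'
from fit import *
for c in("top","scene"): camera(c)
for n,parts,near,z,angs in(("scraper",SCR,np.array([.49,.345]),.03,[-.3,0,.3,.6]),("tray",TR,np.array([.494,-.258]),.01,[-.1,.1])):
    O=[]
    for c in("top","scene"):
        P=camera_params(c); m=masks(n,c,near,P,z)
        if m is not None: O.append((c,m,P)); print(n,c,fit(parts,[O[-1]],(*near,angs)))
    print(n,"both",fit(parts,O,(*near,angs)))
# bed plate by brightness from top
P=camera_params("top");im=cv2.imread("pics/top1.png")
for r in silhouettes("cutter","top"):
    m=r["mask"].astype(np.uint8)&(im.min(2)>130); print(r["score"],m.sum())
    m=cv2.morphologyEx(m.astype(np.uint8),cv2.MORPH_OPEN,np.ones((5,5)))
    q=np.argwhere(m)[:,::-1]
    w=np.array([onz("top",p,.034,P)[:2] for p in q]).astype(np.float32)
    print(cv2.minAreaRect(w),w.min(0),w.max(0)); break
E
python3 b.py
```

```text
scraper top (array([0.488 , 0.3462, 0.3314]), np.float64(0.07724867724867723))
scraper scene (array([0.4849, 0.3489, 0.2258]), np.float64(0.18896551724137933))
scraper both (array([0.4894, 0.3455, 0.3025]), np.float64(0.14747833439019237))
tray top (array([ 0.4914, -0.257 ,  0.0337]), np.float64(0.07787048073102898))
tray scene (array([ 0.4911, -0.2585,  0.0195]), np.float64(0.07591901971230686))
tray both (array([ 0.4915, -0.2582,  0.0282]), np.float64(0.07786216753452524))
0.91 9799
((0.5534204244613647, -0.03809291124343872), (0.23674629628658295, 0.29949095845222473), 0.595116376876831) [ 0.4338 -0.1884] [0.6705 0.1115]
```

Call:
{"method": "carry_out", "body": {
  "motion": [
    {"dx":-3,"dy":-3,"dz":-5},
    {"dx":-6,"dy":-6,"dz":-5},
    {"dx":-10,"dy":-9,"dz":-5},
    {"dx":-12,"dy":-12,"dz":-5},
    {"dx":-15,"dy":-13,"dz":-5},
    {"dx":-18,"dy":-13,"dz":-5},
    {"dx":-20,"dy":-13,"dz":-5},
    {"dx":-23,"dy":-13,"dz":-5},
    {"dx":-25,"dy":-13,"dz":-5},
    {"dx":-28,"dy":-13,"dz":-5}
  ],
  "gripper": 1
}}

```text
validation failed for argument at $.mo...
```

Call:
{"method": "carry_out", "body": {
  "motion": [
    {"dx":-2.5,"dy":-2.5,"dz":-2.5,"yaw":0.0}
  ],
  "gripper": 1.0
}}

```text
t: 1.63
ee_pos: [0.2723, 0.5637, 0.2407]
orientation: [[-0.916, 0.402, -0.005], [0.402, 0.916, -0.006], [0.002, -0.008, -1.0]]
force: [-0.6, 0.2, -0.8]
grip_width: 0.0872
finger_force: 0.0
```

Call:
{"method": "carry_out", "body": {
  "motion": [
    {"dx":-2.5,"dy":-1.0,"dz":0.5,"yaw":-6.0},
    {"dx":-5.0,"dy":-2.0,"dz":1.0,"yaw":-12.0},
    {"dx":-7.5,"dy":-3.0,"dz":1.5,"yaw":-18.0},
    {"dx":-10.0,"dy":-4.0,"dz":2.0,"yaw":-24.0},
    {"dx":-12.5,"dy":-5.0,"dz":2.5,"yaw":-30.0},
    {"dx":-15.0,"dy":-6.0,"dz":3.0,"yaw":-36.0},
    {"dx":-17.5,"dy":-7.0,"dz":3.5,"yaw":-42.0},
    {"dx":-20.0,"dy":-8.0,"dz":4.0,"yaw":-42.0},
    {"dx":-20.0,"dy":-8.0,"dz":4.0,"yaw":-42.0}
  ]
}}

```text
t: 2.38
ee_pos: [0.4321, 0.401, 0.2058]
orientation: [[-0.954, -0.3, 0.001], [-0.3, 0.954, -0.003], [-0.0, -0.003, -1.0]]
force: [0.0, -0.9, -0.3]
grip_width: 0.0872
finger_force: 0.0
```

```bash
cat > w.py <<'E'
import sys
from h import *
a=camera("wrist");cv2.imwrite("pics/"+sys.argv[1],a);o=get_obs();print(o["t"],o["ee_pos"],o["orientation"]);print(camera_params("wrist")["eye"])
E
python3 w.py w1.png
```

```text
2.4333 [0.43   0.4036 0.2062] [[-0.9534 -0.3016  0.0004]
 [-0.3016  0.9534 -0.0015]
 [ 0.0001 -0.0015 -1.    ]]
[0.355  0.3803 0.368 ]
```

```bash
cat > c.py <<'E'
from fit import *
near=np.array([.489,.3455]);P=camera_params("wrist");O=[]
m=masks("scraper","wrist",near,P,.03)
print(fit(SCR,[("wrist",m,P)],(*near,[.1,.3,.5])) if m is not None else silhouettes("scraper","wrist").__len__())
for r in spot_point("scraper","wrist"): print(r["score"],r["pixel"],onz("wrist",r["pixel"],0,P))
E
python3 c.py
```

```text
(array([0.4893, 0.3512, 0.3072]), np.float64(0.08575005215939913))
0.92 [258.1, 242.1] [0.4847 0.3499 0.    ]
0.91 [148.3, 154.5] [0.4309 0.2264 0.    ]
0.91 [297.8, 78.0] [0.322  0.3448 0.    ]
```

View pics/w1.png

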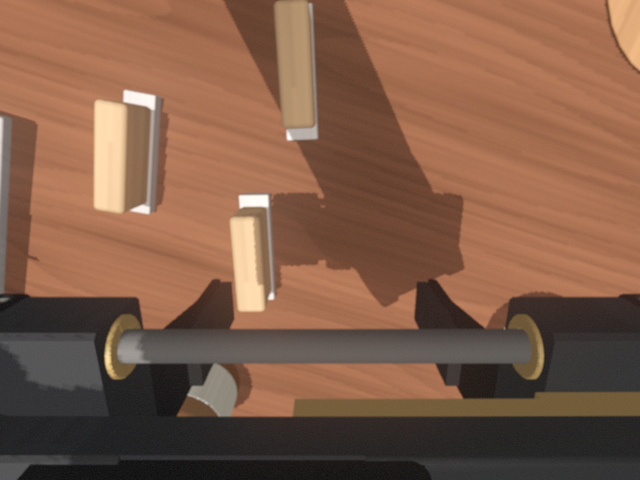

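The wrist picture shows the three blocks at (250,262), (127,157) and (297,70). The first is the chosen one, its position is confirmed, and the way down is clear.

Call:
{"method": "carry_out", "body": {
  "motion": [
    {"dx":-2.0,"dy":-3.5,"dz":0.0},
    {"dx":-4.0,"dy":-7.0,"dz":0.0},
    {"dx":-4.0,"dy":-7.0,"dz":3.0},
    {"dx":-4.0,"dy":-7.0,"dz":6.5},
    {"dx":-4.0,"dy":-7.0,"dz":10.0},
    {"dx":-4.0,"dy":-7.0,"dz":13.0},
    {"dx":-4.0,"dy":-7.0,"dz":15.0},
    {"dx":-4.0,"dy":-7.0,"dz":17.0},
    {"dx":-4.0,"dy":-7.0,"dz":18.0},
    {"dx":-4.0,"dy":-7.0,"dz":18.0}
  ]
}}

```text
validation failed for argument at $.mo...
```

Call:
{"method": "carry_out", "body": {
  "motion": [
    {"dz":0.0},
    {"dz":0.0},
    {"dz":0.0},
    {"dz":0.0},
    {"dz":0.0},
    {"dz":0.0},
    {"dz":0.0},
    {"dz":0.0}
  ],
  "gripper": -1.0,
  "grip_force": 40.0
}}

```text
validation failed for argument at $.mo...
```

Call:
{"method": "carry_out", "body": {
  "motion": [
    {"dz":-3.0},
    {"dz":-6.0},
    {"dz":-9.0},
    {"dz":-12.0},
    {"dz":-15.0},
    {"dz":-15.0}
  ]
}}

```text
validation failed for argument at $.mo...
```

```bash
cat > d.py <<'E'
from fit import *
im=camera("wrist");cv2.imwrite("pics/w2.png",im);o=get_obs();print(o["t"],o["ee_pos"],o["orientation"],o["grip_width"],o["force"],o["moment"])
R=np.array(o["orientation"]);P=camera_params("wrist")
for r in silhouettes("scraper","wrist"):
    q=np.argwhere(r["mask"])[:,::-1]; print(r["score"],r["pixel"],q.min(0),q.max(0))
print(proj("wrist",o["ee_pos"],P))
E
python3 d.py
```

```text
2.5833 [0.4268 0.4077 0.2068] [[-0.9514 -0.3079 -0.0003]
 [-0.3079  0.9514  0.0006]
 [ 0.0001  0.0007 -1.    ]] 0.0869637561158962 [ 0.1773 -0.2128  0.5878] [ 0.0769  0.1129 -0.0207]
0.97 [287.1, 75.0] [264   4] [308 143]
0.61 [120.3, 155.2] [84 94] [153 215]
0.57 [246.0, 251.4] [220 196] [266 312]
[323.3139 298.7477]
```

Call:
{"method": "carry_out", "body": {
  "motion": [
    {"dx":-2.0,"dy":-3.5,"dz":0.0,"yaw":0.0},
    {"dx":-4.0,"dy":-7.3,"dz":0.0,"yaw":0.0},
    {"dx":-4.0,"dy":-7.3,"dz":3.0,"yaw":0.0},
    {"dx":-4.0,"dy":-7.3,"dz":6.5,"yaw":0.0},
    {"dx":-4.0,"dy":-7.3,"dz":10.0,"yaw":0.0},
    {"dx":-4.0,"dy":-7.3,"dz":13.0,"yaw":0.0},
    {"dx":-4.0,"dy":-7.3,"dz":15.0,"yaw":0.0},
    {"dx":-4.0,"dy":-7.3,"dz":17.0,"yaw":0.0},
    {"dx":-4.0,"dy":-7.3,"dz":18.0,"yaw":0.0},
    {"dx":-4.0,"dy":-7.3,"dz":18.0,"yaw":0.0}
  ]
}}

```text
t: 3.47
ee_pos: [0.4861, 0.3496, 0.0244]
orientation: [[-0.951, -0.309, -0.003], [-0.309, 0.951, -0.002], [0.004, -0.001, -1.0]]
force: [-1.0, -0.3, 0.1]
grip_width: 0.0874
finger_force: 0.0
```

Call:
{"method": "carry_out", "body": {
  "motion": [
    {"dx":0.0,"dy":0.0,"dz":0.0,"yaw":0.0},
    {"dx":0.0,"dy":0.0,"dz":0.0,"yaw":0.0},
    {"dx":0.0,"dy":0.0,"dz":0.0,"yaw":0.0},
    {"dx":0.0,"dy":0.0,"dz":0.0,"yaw":0.0},
    {"dx":0.0,"dy":0.0,"dz":0.0,"yaw":0.0},
    {"dx":0.0,"dy":0.0,"dz":0.0,"yaw":0.0},
    {"dx":0.0,"dy":0.0,"dz":0.0,"yaw":0.0},
    {"dx":0.0,"dy":0.0,"dz":0.0,"yaw":0.0}
  ],
  "gripper": -1.0,
  "grip_force": 40.0
}}

```text
t: 4.13
ee_pos: [0.488, 0.3496, 0.0267]
orientation: [[-0.952, -0.307, 0.0], [-0.307, 0.952, 0.0], [-0.0, 0.0, -1.0]]
force: [0.2, 0.1, 0.1]
grip_width: 0.0417
finger_force: 0.0
```

Call:
{"method": "carry_out", "body": {
  "motion": [
    {"dx":0.0,"dy":0.0,"dz":0.0,"yaw":0.0},
    {"dx":0.0,"dy":0.0,"dz":0.0,"yaw":0.0},
    {"dx":0.0,"dy":0.0,"dz":0.0,"yaw":0.0},
    {"dx":0.0,"dy":0.0,"dz":0.0,"yaw":0.0},
    {"dx":0.0,"dy":0.0,"dz":0.0,"yaw":0.0},
    {"dx":0.0,"dy":0.0,"dz":0.0,"yaw":0.0}
  ]
}}

```text
t: 4.63
ee_pos: [0.4881, 0.3494, 0.0266]
orientation: [[-0.952, -0.307, -0.0], [-0.307, 0.952, -0.0], [0.0, -0.0, -1.0]]
force: [1.1, -0.8, 0.2]
grip_width: 0.0261
finger_force: 40.0
```

Call:
{"method": "carry_out", "body": {
  "motion": [
    {"dx":0.0,"dy":0.0,"dz":-2.0,"yaw":0.0},
    {"dx":0.0,"dy":0.0,"dz":-5.0,"yaw":0.0},
    {"dx":0.0,"dy":0.0,"dz":-8.0,"yaw":0.0},
    {"dx":0.0,"dy":0.0,"dz":-11.0,"yaw":0.0},
    {"dx":0.0,"dy":0.0,"dz":-14.0,"yaw":0.0},
    {"dx":0.0,"dy":0.0,"dz":-14.0,"yaw":0.0},
    {"dx":0.0,"dy":0.0,"dz":-14.0,"yaw":0.0}
  ]
}}

```text
t: 5.22
ee_pos: [0.4886, 0.3504, 0.1682]
orientation: [[-0.952, -0.307, 0.002], [-0.307, 0.952, 0.002], [-0.003, 0.002, -1.0]]
force: [0.7, -1.0, -3.3]
grip_width: 0.0258
finger_force: 40.0
```

```bash
python3 d.py
```

```text
5.2667 [0.4877 0.3497 0.1664] [[-0.9516 -0.3074 -0.0001]
 [-0.3074  0.9516  0.0003]
 [-0.      0.0003 -1.    ]] 0.025496173464198923 [-0.5952  0.5978 -3.1232] [ 0.0336  0.019  -0.0128]
0.92 [385.1, 42.5] [361   0] [411  92]
0.67 [324.0, 273.0] [288 178] [359 399]
0.67 [182.3, 99.9] [142  30] [216 177]
[323.3179 298.6818]
```

View pics/w2.png

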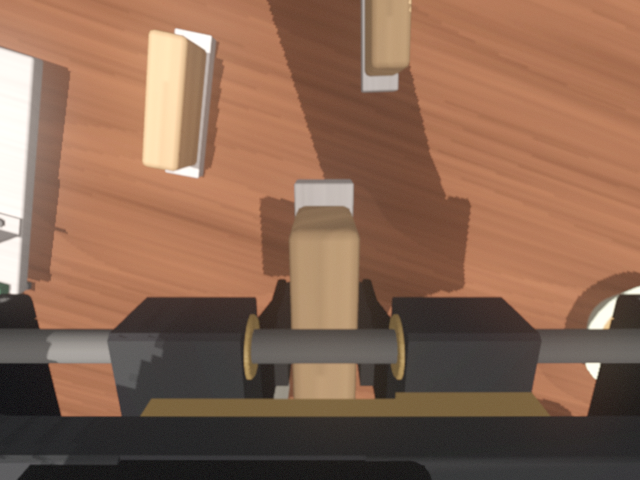

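The block is held centred in the fingers (about (324,273)). Next I need the cutter frame, from the bed edges in the top picture.

```bash
cat > e.py <<'E'
from h import *
P=camera_params("top");g=cv2.imread("pics/top1.png").min(2).astype(float)
def edge(prof,):
    d=np.abs(np.diff(prof)); i=d.argmax(); s=slice(max(0,i-2),i+3); return (np.arange(len(d))[s]*d[s]).sum()/d[s].sum()+.5
low=[(c,258+edge(g[258:285,c])) for c in range(258,370)]
lef=[(238+edge(g[r,238:262]),r) for r in range(222,264)]
rig=[(364+edge(g[r,364:386]),r) for r in range(190,203)]
L={}
for n,q in(("low",low),("left",lef),("right",rig)):
    w=np.array([onz("top",p,.034,P)[:2] for p in q],np.float32)
    vx,vy,x,y=cv2.fitLine(w,cv2.DIST_HUBER,0,.001,.001).ravel(); L[n]=(np.array([vx,vy]),np.array([x,y])); print(n,vx,vy,x,y)
def X(a,b):
    (u,p),(v,q)=L[a],L[b]; t=np.linalg.solve(np.array([u,-v]).T,q-p); return p+t[0]*u
a,b=X("low","left"),X("low","right");print("corners",a,b,np.linalg.norm(a-b))
y=(a-b)/np.linalg.norm(a-b); x=np.array([y[1],-y[0]]); O=(a+b)/2+.099*x
print("origin",O,"yaw",np.arctan2(x[1],x[0]))
R=np.array([x,y]).T
for n,p in(("bolt",(.068,.105)),("guard",(.0405,.1)),("lug",(.093,.105))): print(n,O+R@p)
for n,a,b in(("lug",(265.4,181.7),(383.5,249.2)),("guard",(266.5,207.1),(370.3,235)),("bolt",(267.8,197.3),(376.8,244.5))): print("tri",n,tri("top",a,"scene",b))
S=[(352.1,249.2),(285.4,244),(309.7,255.9),(330.9,231.7)]
for s in S: print("slice",(onz("top",s,.037,P)[:2]-O)@R)
E
python3 e.py
```

```text
low 0.018011983 -0.99983776 0.43562242 -0.07514481
left 0.99988407 0.015227797 0.48225626 0.110714175
right 0.998285 0.05854164 0.6069856 -0.1879809
corners [0.4323 0.11  ] [ 0.4378 -0.1979] 0.30790347
origin [ 0.534  -0.0422] yaw 0.018012932
bolt [0.6001 0.064 ]
guard [0.5727 0.0585]
lug [0.6251 0.0645]
tri lug [0.631  0.0696 0.1182]
tri guard [0.5748 0.0658 0.1092]
tri bolt [0.6002 0.0679 0.0972]
slice [-0.0544 -0.0877]
slice [-0.0379  0.0703]
slice [-0.0676  0.0134]
slice [-0.0115 -0.0385]
```

Call:
{"method": "carry_out", "body": {
  "motion": [
    {"dx":0.8,"dy":-2.6,"dz":0.0,"yaw":2.0},
    {"dx":1.6,"dy":-5.2,"dz":0.0,"yaw":4.0},
    {"dx":2.4,"dy":-7.8,"dz":0.0,"yaw":6.0},
    {"dx":3.2,"dy":-10.4,"dz":0.0,"yaw":8.0},
    {"dx":4.0,"dy":-13.0,"dz":0.0,"yaw":10.0},
    {"dx":4.8,"dy":-15.7,"dz":0.0,"yaw":12.0},
    {"dx":5.6,"dy":-18.3,"dz":0.0,"yaw":14.0},
    {"dx":6.4,"dy":-20.9,"dz":0.0,"yaw":16.0},
    {"dx":7.2,"dy":-23.5,"dz":0.0,"yaw":16.9},
    {"dx":8.0,"dy":-26.1,"dz":0.0,"yaw":16.9}
  ]
}}

```text
t: 6.15
ee_pos: [0.4908, 0.0751, 0.1649]
orientation: [[-1.0, -0.016, -0.003], [-0.016, 1.0, -0.001], [0.003, -0.001, -1.0]]
force: [-0.4, 0.1, -1.8]
grip_width: 0.0254
finger_force: 40.0
```

Call:
{"method": "carry_out", "body": {
  "motion": [
    {"dx":0.0,"dy":0.0,"dz":0.0,"yaw":0.0},
    {"dx":0.0,"dy":0.0,"dz":0.0,"yaw":0.0},
    {"dx":0.0,"dy":0.0,"dz":0.0,"yaw":0.0}
  ]
}}

```text
t: 6.4
ee_pos: [0.4913, 0.0771, 0.1655]
orientation: [[-1.0, -0.017, -0.002], [-0.017, 1.0, -0.0], [0.002, -0.0, -1.0]]
force: [-0.3, 0.2, -2.1]
grip_width: 0.0251
finger_force: 40.0
```

```bash
cat > f.py <<'E'
from h import *
a=camera("wrist");cv2.imwrite("pics/w3.png",a);o=get_obs();print(o["t"],o["ee_pos"],o["orientation"]);P=camera_params("wrist")
O=np.array([.534,-.039]);t=.018;R=np.array([[np.cos(t),-np.sin(t)],[np.sin(t),np.cos(t)]])
for n,z in(("slice1",.037),("guard_top",.104),("bolt_head",.094),("lug_top",.12)):
    for r in spot_point(n,"wrist"): w=onz("wrist",r["pixel"],z,P)[:2]; print(n,round(r["score"],2),r["pixel"],w,(w-O)@R)
E
python3 f.py
```

```text
6.45 [0.4914 0.0776 0.1657] [[-0.9998 -0.0186 -0.0016]
 [-0.0186  0.9998 -0.0003]
 [ 0.0016 -0.0002 -1.    ]]
slice1 0.96 [63.2, 214.5] [ 0.4836 -0.13  ] [-0.052  -0.0901]
slice1 0.8 [191.0, 191.0] [ 0.4629 -0.0263] [-0.0708  0.014 ]
slice1 0.77 [263.0, 241.1] [0.5029 0.0289] [-0.0298  0.0685]
slice1 0.71 [138.2, 258.2] [ 0.5196 -0.0746] [-0.0151 -0.0353]
guard_top 0.77 [304.1, 366.4] [0.5731 0.0659] [0.041  0.1042]
guard_top 0.23 [190.3, 189.5] [ 0.4505 -0.0029] [-0.0828  0.0376]
```

View pics/w3.png

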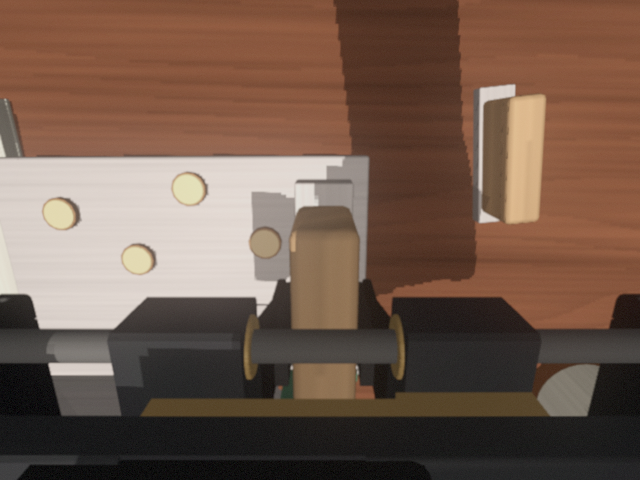

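The wrist picture shows the slices at (60,214), (189,189), (138,259) and (265,243). The block is above the bed, on the pivot side of all of them, and lined up with the bed.

Call:
{"method": "carry_out", "body": {
  "motion": [
    {"dx":0.0,"dy":0.0,"dz":2.0,"yaw":0.0},
    {"dx":0.0,"dy":0.0,"dz":5.0,"yaw":0.0},
    {"dx":0.0,"dy":0.0,"dz":7.5,"yaw":0.0},
    {"dx":0.0,"dy":0.0,"dz":9.0,"yaw":0.0},
    {"dx":0.0,"dy":0.0,"dz":10.0,"yaw":0.0},
    {"dx":0.0,"dy":0.0,"dz":10.3,"yaw":0.0},
    {"dx":0.0,"dy":0.0,"dz":10.3,"yaw":0.0},
    {"dx":0.0,"dy":0.0,"dz":10.3,"yaw":0.0},
    {"dx":0.0,"dy":0.0,"dz":10.3,"yaw":0.0}
  ]
}}

```text
t: 7.4
ee_pos: [0.4929, 0.0769, 0.0648]
orientation: [[-1.0, -0.017, 0.002], [-0.017, 1.0, 0.001], [-0.002, 0.001, -1.0]]
force: [0.3, 0.1, -2.6]
grip_width: 0.0258
finger_force: 40.0
```

Call:
{"method": "carry_out", "body": {
  "motion": [
    {"dx":0.0,"dy":0.0,"dz":0.1,"yaw":0.0},
    {"dx":0.0,"dy":0.0,"dz":0.1,"yaw":0.0},
    {"dx":0.0,"dy":0.0,"dz":0.1,"yaw":0.0}
  ]
}}

```text
t: 7.65
ee_pos: [0.4923, 0.0767, 0.063]
orientation: [[-1.0, -0.017, 0.001], [-0.017, 1.0, 0.0], [-0.001, 0.0, -1.0]]
force: [-0.5, 0.1, -1.4]
grip_width: 0.0259
finger_force: 40.0
```

Call:
{"method": "carry_out", "body": {
  "motion": [
    {"dx":0.0,"dy":-0.5,"dz":0.0,"yaw":0.0},
    {"dx":0.0,"dy":-1.5,"dz":0.0,"yaw":0.0},
    {"dx":0.0,"dy":-2.5,"dz":0.0,"yaw":0.0},
    {"dx":0.0,"dy":-3.5,"dz":0.0,"yaw":0.0},
    {"dx":0.0,"dy":-4.5,"dz":0.0,"yaw":0.0},
    {"dx":0.0,"dy":-5.5,"dz":0.0,"yaw":0.0},
    {"dx":0.0,"dy":-6.5,"dz":0.0,"yaw":0.0},
    {"dx":0.0,"dy":-7.5,"dz":0.0,"yaw":0.0},
    {"dx":0.0,"dy":-8.5,"dz":0.0,"yaw":0.0},
    {"dx":0.0,"dy":-9.5,"dz":0.0,"yaw":0.0}
  ]
}}

```text
t: 8.48
ee_pos: [0.4936, -0.0194, 0.0626]
orientation: [[-1.0, -0.017, -0.0], [-0.017, 1.0, -0.0], [0.0, -0.0, -1.0]]
force: [0.6, 0.8, -2.3]
grip_width: 0.0258
finger_force: 40.0
```

```bash
cat > g.py <<'E'
from h import *
o=get_obs();print(o["t"],o["ee_pos"])
O=np.array([.534,-.039]);t=.018;R=np.array([[np.cos(t),-np.sin(t)],[np.sin(t),np.cos(t)]])
for c in("wrist","top","scene"):
    a=camera(c);cv2.imwrite(f"pics/g_{c}_{o['t']:.1f}.png",a);P=camera_params(c)
    for r in spot_point("slice1",c): w=onz(c,r["pixel"],.037,P)[:2]; print(c,round(r["score"],2),r["pixel"],w,(w-O)@R)
E
python3 g.py
```

```text
8.4833 [ 0.4936 -0.0194  0.0626]
wrist 0.9 [115.0, 251.4] [ 0.4801 -0.1321] [-0.0556 -0.0921]
wrist 0.81 [274.4, 217.4] [ 0.4603 -0.0471] [-0.0738 -0.0068]
top 0.49 [353.2, 250.6] [ 0.4778 -0.1334] [-0.0578 -0.0934]
scene 0.61 [286.1, 248.3] [ 0.4782 -0.1321] [-0.0575 -0.092 ]
scene 0.57 [310.8, 252.8] [ 0.5194 -0.0771] [-0.0153 -0.0379]
scene 0.54 [320.0, 247.1] [ 0.5134 -0.0468] [-0.0207 -0.0074]
scene 0.52 [309.4, 231.7] [ 0.4555 -0.052 ] [-0.0787 -0.0116]
```

All four slices are riding ahead of the block, so I continue the sweep.

Call:
{"method": "carry_out", "body": {
  "motion": [
    {"dx":0.0,"dy":-1.0,"dz":0.0,"yaw":0.0},
    {"dx":0.0,"dy":-2.0,"dz":0.0,"yaw":0.0},
    {"dx":0.0,"dy":-3.0,"dz":0.0,"yaw":0.0},
    {"dx":0.0,"dy":-4.0,"dz":0.0,"yaw":0.0},
    {"dx":0.0,"dy":-5.0,"dz":0.0,"yaw":0.0},
    {"dx":0.0,"dy":-6.0,"dz":0.0,"yaw":0.0},
    {"dx":0.0,"dy":-7.0,"dz":0.0,"yaw":0.0},
    {"dx":0.0,"dy":-8.0,"dz":0.0,"yaw":0.0},
    {"dx":0.0,"dy":-9.0,"dz":0.0,"yaw":0.0},
    {"dx":0.0,"dy":-10.0,"dz":0.0,"yaw":0.0}
  ]
}}

```text
t: 9.62
ee_pos: [0.4954, -0.1194, 0.0626]
orientation: [[-1.0, -0.017, 0.0], [-0.017, 1.0, -0.0], [-0.0, -0.0, -1.0]]
force: [-0.9, 0.2, -2.3]
grip_width: 0.0257
finger_force: 40.0
```

Call:
{"method": "carry_out", "body": {
  "motion": [
    {"dx":0.0,"dy":-1.0,"dz":0.0,"yaw":0.0},
    {"dx":0.0,"dy":-2.0,"dz":0.0,"yaw":0.0},
    {"dx":0.0,"dy":-3.0,"dz":0.0,"yaw":0.0},
    {"dx":0.0,"dy":-4.0,"dz":0.0,"yaw":0.0},
    {"dx":0.0,"dy":-5.0,"dz":0.0,"yaw":0.0},
    {"dx":0.0,"dy":-6.0,"dz":0.0,"yaw":0.0},
    {"dx":0.0,"dy":-7.0,"dz":0.0,"yaw":0.0},
    {"dx":0.0,"dy":-7.7,"dz":0.0,"yaw":0.0},
    {"dx":0.0,"dy":-7.7,"dz":0.0,"yaw":0.0},
    {"dx":0.0,"dy":-7.7,"dz":0.0,"yaw":0.0}
  ]
}}

```text
t: 10.45
ee_pos: [0.4966, -0.1957, 0.0625]
orientation: [[-1.0, -0.016, -0.0], [-0.016, 1.0, -0.0], [0.0, -0.0, -1.0]]
force: [0.1, 0.3, -2.7]
grip_width: 0.0257
finger_force: 40.0
```

```bash
sed -i 's/R)$/R)/' g.py; python3 g.py; ls pics
```

```text
10.45 [ 0.4966 -0.1957  0.0625]
wrist 0.97 [280.7, 290.7] [ 0.5045 -0.218 ] [-0.0327 -0.1784]
wrist 0.79 [284.6, 184.8] [ 0.4465 -0.2151] [-0.0906 -0.1745]
scene 0.57 [275.4, 278.1] [ 0.5509 -0.1937] [ 0.0142 -0.155 ]
scene 0.57 [262.4, 278.8] [ 0.5386 -0.2254] [ 0.0012 -0.1865]
scene 0.45 [254.8, 257.0] [ 0.4682 -0.2193] [-0.0691 -0.1791]
g_scene_10.4.png
g_scene_8.5.png
g_top_10.4.png
g_top_8.5.png
g_wrist_10.4.png
g_wrist_8.5.png
scene1.png
top1.png
w1.png
w2.png
w3.png
```

```bash
python3 -c "
import cv2,numpy as np
a=cv2.resize(cv2.imread('pics/g_scene_10.4.png')[210:330,190:330],(560,480));b=cv2.resize(cv2.imread('pics/g_wrist_10.4.png')[150:340,190:400],(240,217))
c=np.zeros((480,800,3),np.uint8);c[:,:560]=a;c[:217,560:]=b;cv2.imwrite('pics/v1.png',c)"
```

```text
(no output)
```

View pics/v1.png

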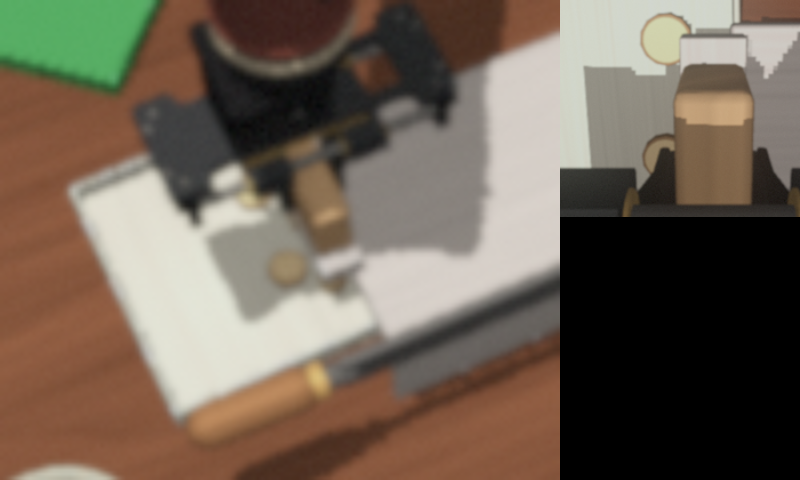

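Call:
{"method": "carry_out", "body": {
  "motion": [
    {"dx":0.0,"dy":0.0,"dz":-2.0,"yaw":0.0},
    {"dx":0.0,"dy":0.0,"dz":-5.0,"yaw":0.0},
    {"dx":0.0,"dy":0.0,"dz":-9.0,"yaw":0.0},
    {"dx":0.0,"dy":4.0,"dz":-10.0,"yaw":0.0},
    {"dx":0.0,"dy":8.0,"dz":-10.0,"yaw":0.0},
    {"dx":0.0,"dy":12.0,"dz":-10.0,"yaw":0.0},
    {"dx":0.0,"dy":16.0,"dz":-10.0,"yaw":0.0},
    {"dx":0.0,"dy":20.0,"dz":-10.0,"yaw":0.0},
    {"dx":0.0,"dy":20.0,"dz":-10.0,"yaw":0.0}
  ]
}}

```text
t: 11.5
ee_pos: [0.4928, 0.0138, 0.1626]
orientation: [[-1.0, -0.027, -0.0], [-0.027, 1.0, 0.003], [-0.0, 0.003, -1.0]]
force: [-0.1, -0.3, -2.8]
grip_width: 0.0256
finger_force: 40.0
```

```bash
python3 g.py; python3 -c "
import cv2,numpy as np,glob
f=sorted(glob.glob('pics/g_top_11*'))[-1]
a=cv2.resize(cv2.imread(f)[160:300,340:460],(412,480));b=cv2.resize(cv2.imread(f.replace('top','scene'))[220:330,200:310],(388,480))
cv2.imwrite('pics/v2.png',np.hstack([a,b]))"
```

```text
11.5 [0.4928 0.0138 0.1626]
wrist 0.83 [46.8, 164.2] [ 0.4469 -0.2011] [-0.09   -0.1605]
wrist 0.75 [59.2, 239.3] [ 0.5065 -0.2023] [-0.0304 -0.1628]
wrist 0.66 [84.2, 262.7] [ 0.5261 -0.1854] [-0.0105 -0.1462]
wrist 0.5 [77.5, 206.5] [ 0.4792 -0.1831] [-0.0574 -0.1431]
top 0.65 [386.4, 236.0] [ 0.5119 -0.2131] [-0.0252 -0.1736]
top 0.62 [388.9, 261.5] [ 0.4512 -0.218 ] [-0.086  -0.1775]
top 0.57 [377.3, 249.1] [ 0.4809 -0.1908] [-0.0558 -0.1509]
top 0.49 [377.7, 224.4] [ 0.5398 -0.1927] [ 0.003  -0.1538]
scene 0.52 [264.6, 260.8] [ 0.4902 -0.1998] [-0.0466 -0.16  ]
scene 0.49 [276.5, 276.5] [ 0.5478 -0.1893] [ 0.011  -0.1505]
scene 0.44 [263.2, 276.2] [ 0.5323 -0.2207] [-0.005  -0.1816]
scene 0.4 [253.4, 256.4] [ 0.4648 -0.222 ] [-0.0724 -0.1818]
```

View pics/v2.png

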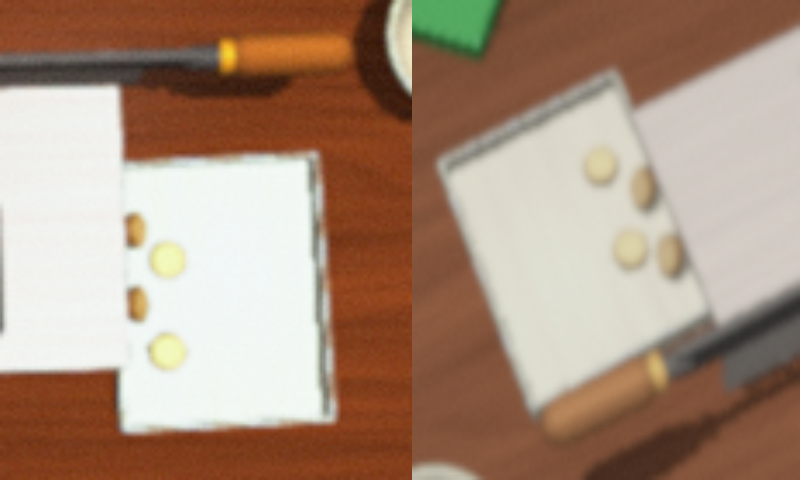

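The picture shows two slices lying flat in the tray, top crop (168,260) and (168,352). Two more lean steeply in the tray by the bed's end, at (136,230) and (138,303). I check their height by triangulation.

```bash
python3 -c "
from h import *
t=.028;R=np.array([[np.cos(t),-np.sin(t)],[np.sin(t),np.cos(t)]])
for a,b in(((377.3,249.1),(264.6,260.8)),((377.7,224.4),(276.5,276.5)),((386.4,236),(263.2,276.2)),((388.9,261.5),(253.4,256.4))):
  w=tri('top',a,'scene',b);print(w,(w[:2]-[.4915,-.2580])@R)"
```

```text
[ 0.4806 -0.1953  0.0187] [-0.0091  0.063 ]
[ 0.5419 -0.1909  0.029 ] [0.0523 0.0657]
[ 0.5143 -0.2173  0.005 ] [0.0239 0.04  ]
[ 0.4518 -0.2204  0.0163] [-0.0387  0.0387]
```

Call:
{"method": "carry_out", "body": {
  "motion": [
    {"dx":0.0,"dy":3.0,"dz":0.0,"yaw":0.0},
    {"dx":0.0,"dy":6.0,"dz":0.0,"yaw":0.0},
    {"dx":0.0,"dy":9.0,"dz":0.0,"yaw":0.0},
    {"dx":0.0,"dy":12.0,"dz":0.0,"yaw":0.0},
    {"dx":0.0,"dy":15.0,"dz":0.0,"yaw":0.0},
    {"dx":0.0,"dy":18.0,"dz":0.0,"yaw":0.0},
    {"dx":0.0,"dy":21.0,"dz":0.0,"yaw":0.0},
    {"dx":0.0,"dy":24.0,"dz":0.0,"yaw":0.0},
    {"dx":0.0,"dy":27.0,"dz":0.0,"yaw":0.0},
    {"dx":0.0,"dy":29.0,"dz":0.0,"yaw":0.0}
  ]
}}

```text
t: 12.63
ee_pos: [0.4882, 0.2967, 0.1624]
orientation: [[-1.0, -0.017, -0.0], [-0.017, 1.0, 0.001], [0.0, 0.001, -1.0]]
force: [-0.2, -0.5, -2.0]
grip_width: 0.0254
finger_force: 40.0
```

The leaning slices' lower rims can only rest on the tray floor. Nothing fits between the tray wall and the bed, so their centres stay below about 18 mm, inside the tray. The block can be laid down now.

Call:
{"method": "carry_out", "body": {
  "motion": [
    {"dx":0.0,"dy":2.0,"dz":1.0,"yaw":0.0},
    {"dx":0.0,"dy":2.0,"dz":4.0,"yaw":0.0},
    {"dx":0.0,"dy":2.0,"dz":7.0,"yaw":0.0},
    {"dx":0.0,"dy":2.0,"dz":9.5,"yaw":0.0},
    {"dx":0.0,"dy":2.0,"dz":11.5,"yaw":0.0},
    {"dx":0.0,"dy":2.0,"dz":12.8,"yaw":0.0},
    {"dx":0.0,"dy":2.0,"dz":13.3,"yaw":0.0},
    {"dx":0.0,"dy":2.0,"dz":13.5,"yaw":0.0},
    {"dx":0.0,"dy":2.0,"dz":13.6,"yaw":0.0},
    {"dx":0.0,"dy":2.0,"dz":13.6,"yaw":0.0}
  ]
}}

```text
t: 13.47
ee_pos: [0.4887, 0.3146, 0.0275]
orientation: [[-1.0, -0.017, 0.001], [-0.017, 1.0, 0.001], [-0.001, 0.001, -1.0]]
force: [1.0, 0.5, -2.8]
grip_width: 0.0253
finger_force: 40.0
```

Call:
{"method": "carry_out", "body": {
  "motion": [
    {"dx":0.0,"dy":0.0,"dz":0.0,"yaw":0.0},
    {"dx":0.0,"dy":0.0,"dz":0.0,"yaw":0.0},
    {"dx":0.0,"dy":0.0,"dz":0.0,"yaw":0.0}
  ]
}}

```text
t: 13.72
ee_pos: [0.4883, 0.3149, 0.0273]
orientation: [[-1.0, -0.017, 0.001], [-0.017, 1.0, 0.001], [-0.001, 0.001, -1.0]]
force: [1.2, 0.1, -1.9]
grip_width: 0.0258
finger_force: 40.0
```

Within a millimetre of the counter, so I let go and rise.

Call:
{"method": "carry_out", "body": {
  "motion": [
    {"dx":0.0,"dy":0.0,"dz":0.1,"yaw":0.0},
    {"dx":0.0,"dy":0.0,"dz":0.1,"yaw":0.0},
    {"dx":0.0,"dy":0.0,"dz":0.1,"yaw":0.0}
  ]
}}

```text
t: 13.97
ee_pos: [0.4883, 0.3149, 0.0265]
orientation: [[-1.0, -0.017, 0.001], [-0.017, 1.0, 0.001], [-0.001, 0.001, -1.0]]
force: [-1.9, -0.7, 6.0]
grip_width: 0.0258
finger_force: 40.0
```

Call:
{"method": "carry_out", "body": {
  "motion": [
    {"dx":0.0,"dy":0.0,"dz":0.0,"yaw":0.0},
    {"dx":0.0,"dy":0.0,"dz":0.0,"yaw":0.0},
    {"dx":0.0,"dy":0.0,"dz":0.0,"yaw":0.0},
    {"dx":0.0,"dy":0.0,"dz":0.0,"yaw":0.0},
    {"dx":0.0,"dy":0.0,"dz":0.0,"yaw":0.0},
    {"dx":0.0,"dy":0.0,"dz":0.0,"yaw":0.0},
    {"dx":0.0,"dy":0.0,"dz":0.0,"yaw":0.0},
    {"dx":0.0,"dy":0.0,"dz":0.0,"yaw":0.0},
    {"dx":0.0,"dy":0.0,"dz":0.0,"yaw":0.0},
    {"dx":0.0,"dy":0.0,"dz":0.0,"yaw":0.0}
  ],
  "gripper": 1.0
}}

```text
t: 14.8
ee_pos: [0.4879, 0.3146, 0.0256]
orientation: [[-1.0, -0.017, 0.0], [-0.017, 1.0, -0.0], [-0.0, -0.0, -1.0]]
force: [0.6, -0.5, 0.2]
grip_width: 0.0831
finger_force: 0.0
```

Call:
{"method": "carry_out", "body": {
  "motion": [
    {"dx":0.0,"dy":0.0,"dz":-2.0,"yaw":0.0},
    {"dx":0.0,"dy":0.0,"dz":-5.0,"yaw":0.0},
    {"dx":0.0,"dy":0.0,"dz":-9.0,"yaw":0.0},
    {"dx":0.0,"dy":0.0,"dz":-13.0,"yaw":0.0},
    {"dx":0.0,"dy":0.0,"dz":-17.0,"yaw":0.0},
    {"dx":0.0,"dy":-4.0,"dz":-18.5,"yaw":0.0},
    {"dx":0.0,"dy":-8.0,"dz":-18.5,"yaw":0.0},
    {"dx":0.0,"dy":-12.0,"dz":-18.5,"yaw":0.0},
    {"dx":0.0,"dy":-12.0,"dz":-18.5,"yaw":0.0},
    {"dx":0.0,"dy":-12.0,"dz":-18.5,"yaw":0.0}
  ]
}}

```text
t: 15.63
ee_pos: [0.4905, 0.1919, 0.2112]
orientation: [[-1.0, -0.013, 0.001], [-0.013, 1.0, 0.0], [-0.001, 0.0, -1.0]]
force: [-0.5, 1.5, -0.5]
grip_width: 0.087
finger_force: 0.0
```

```bash
sed -i 's#w3.png#w4.png#' f.py; python3 f.py; python3 g.py
```

```text
15.6833 [0.4901 0.194  0.2109] [[-0.9999 -0.0155  0.0004]
 [-0.0155  0.9999  0.0007]
 [-0.0005  0.0007 -1.    ]]
guard_top 0.8 [166.1, 333.5] [0.5749 0.0676] [0.0428 0.1058]
lug_top 0.9 [170.6, 398.6] [0.6251 0.0722] [0.0931 0.1095]
lug_top 0.61 [440.8, 353.5] [0.5798 0.2874] [0.0516 0.3255]
15.8833 [0.4897 0.1959 0.2104]
top 0.63 [377.5, 249.5] [ 0.4799 -0.1913] [-0.0568 -0.1513]
top 0.58 [389.6, 236.3] [ 0.5111 -0.2207] [-0.0261 -0.1812]
top 0.47 [377.0, 228.1] [ 0.531  -0.1909] [-0.0058 -0.1518]
top 0.43 [387.8, 261.7] [ 0.4507 -0.2154] [-0.0864 -0.1749]
scene 0.51 [275.5, 278.3] [ 0.5516 -0.1937] [ 0.0148 -0.155 ]
scene 0.48 [266.2, 262.5] [ 0.4969 -0.1979] [-0.0399 -0.1582]
scene 0.48 [265.6, 279.3] [ 0.5435 -0.2184] [ 0.0062 -0.1795]
scene 0.4 [253.3, 252.6] [ 0.4535 -0.2179] [-0.0837 -0.1775]
```

View pics/w4.png

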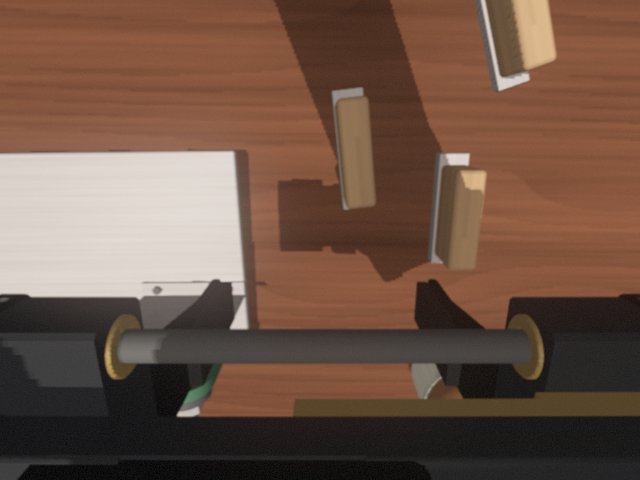

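The picture shows the block standing free on the counter at (457,215), clear of the other two at (355,150) and (520,35). Next, a closer look down into the gap.

Call:
{"method": "carry_out", "body": {
  "motion": [
    {"dx":-2.0,"dy":-1.4,"dz":-1.0,"yaw":0.0},
    {"dx":-4.5,"dy":-3.0,"dz":-2.0,"yaw":0.0},
    {"dx":-7.0,"dy":-5.0,"dz":-3.0,"yaw":0.0},
    {"dx":-9.5,"dy":-6.5,"dz":-3.0,"yaw":0.0},
    {"dx":-12.0,"dy":-8.5,"dz":-3.0,"yaw":0.0},
    {"dx":-14.5,"dy":-10.5,"dz":-3.0,"yaw":0.0},
    {"dx":-17.0,"dy":-12.5,"dz":-3.0,"yaw":0.0},
    {"dx":-18.0,"dy":-12.8,"dz":-3.0,"yaw":0.0},
    {"dx":-18.0,"dy":-12.8,"dz":-3.0,"yaw":0.0},
    {"dx":-18.0,"dy":-12.8,"dz":-3.0,"yaw":0.0}
  ]
}}

```text
t: 17.02
ee_pos: [0.6721, 0.0698, 0.2399]
orientation: [[-1.0, -0.017, -0.001], [-0.017, 1.0, -0.0], [0.001, -0.0, -1.0]]
force: [-0.6, 0.3, 0.6]
grip_width: 0.087
finger_force: 0.0
```

```bash
sed -i 's#w4.png#w5.png#' f.py; python3 f.py; python3 -c "
from h import *
P=camera_params('wrist');im=cv2.imread('pics/w5.png')
for X in((.602,.067,.094),(.575,.0625,.104),(.6265,.0675,.12)): print(proj('wrist',X,P))"
```

```text
17.0667 [0.6717 0.0706 0.2402] [[-0.9998 -0.018  -0.0009]
 [-0.018   0.9998  0.0003]
 [ 0.0009  0.0004 -1.    ]]
slice1 0.62 [19.2, 38.2] [ 0.5228 -0.1998] [-0.0141 -0.1606]
slice1 0.51 [46.9, 59.1] [ 0.5393 -0.1785] [ 0.0028 -0.1396]
guard_top 0.81 [317.2, 99.8] [0.5739 0.0646] [0.0417 0.1029]
bolt_head 0.8 [325.3, 138.4] [0.6021 0.0713] [0.07   0.1091]
lug_top 0.75 [326.1, 175.8] [0.6284 0.0723] [0.0964 0.1096]
[319.6143 138.0519]
[314.0658 101.2234]
[319.4694 172.8639]
```

View pics/w5.png

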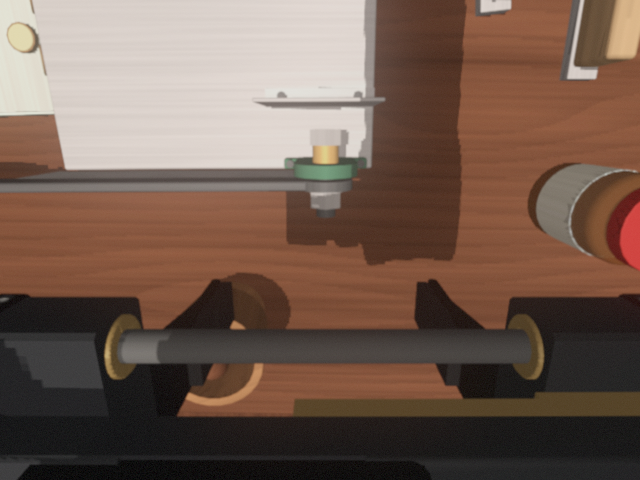

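The picture shows the hex head at (327,138) on its brass bush. It lies between the guard edge (row 100) and the green lug (row 168), nearly on the gripper's centre column (about 325).

Call:
{"method": "carry_out", "body": {
  "motion": [
    {"dx":2.5,"dy":0.0,"dz":0.0,"yaw":0.0},
    {"dx":5.0,"dy":0.1,"dz":0.0,"yaw":0.0},
    {"dx":7.2,"dy":0.1,"dz":0.0,"yaw":0.0},
    {"dx":7.2,"dy":0.1,"dz":2.0,"yaw":0.0},
    {"dx":7.2,"dy":0.1,"dz":5.0,"yaw":0.0},
    {"dx":7.2,"dy":0.1,"dz":8.0,"yaw":0.0},
    {"dx":7.2,"dy":0.1,"dz":9.5,"yaw":0.0},
    {"dx":7.2,"dy":0.1,"dz":10.0,"yaw":0.0},
    {"dx":7.2,"dy":0.1,"dz":10.0,"yaw":0.0},
    {"dx":7.2,"dy":0.1,"dz":10.0,"yaw":0.0}
  ]
}}

```text
t: 18.1
ee_pos: [0.6006, 0.0698, 0.1418]
orientation: [[-1.0, -0.018, 0.001], [-0.018, 1.0, 0.0], [-0.001, 0.0, -1.0]]
force: [-0.3, -0.4, -1.1]
grip_width: 0.087
finger_force: 0.0
```

```bash
sed -i 's#w5.png#w6.png#' f.py; python3 f.py
```

```text
18.15 [0.601  0.0698 0.1423] [[-0.9998 -0.0175  0.0021]
 [-0.0175  0.9998  0.0005]
 [-0.0022  0.0005 -1.    ]]
guard_top 0.97 [314.4, 226.3] [0.5755 0.0647] [0.0434 0.1029]
guard_top 0.7 [323.5, 271.2] [0.6021 0.0702] [0.0701 0.1079]
lug_top 0.7 [321.1, 328.2] [0.6297 0.0693] [0.0977 0.1066]
```

Call:
{"method": "carry_out", "body": {
  "motion": [
    {"dx":-0.1,"dy":0.0,"dz":1.0,"yaw":0.0},
    {"dx":-0.1,"dy":0.0,"dz":2.5,"yaw":0.0},
    {"dx":-0.1,"dy":0.0,"dz":4.0,"yaw":0.0},
    {"dx":-0.1,"dy":0.0,"dz":5.3,"yaw":0.0},
    {"dx":-0.1,"dy":0.0,"dz":6.2,"yaw":0.0},
    {"dx":-0.1,"dy":0.0,"dz":6.6,"yaw":0.0},
    {"dx":-0.1,"dy":0.0,"dz":6.6,"yaw":0.0},
    {"dx":-0.1,"dy":0.0,"dz":6.6,"yaw":0.0}
  ]
}}

```text
t: 19.02
ee_pos: [0.6014, 0.0695, 0.0749]
orientation: [[-1.0, -0.017, 0.0], [-0.017, 1.0, -0.0], [-0.0, -0.0, -1.0]]
force: [0.8, 0.9, 0.5]
grip_width: 0.0872
finger_force: 0.0
```

Call:
{"method": "carry_out", "body": {
  "motion": [
    {"dx":0.0,"dy":0.0,"dz":0.0,"yaw":0.0},
    {"dx":0.0,"dy":0.0,"dz":0.0,"yaw":0.0},
    {"dx":0.0,"dy":0.0,"dz":0.0,"yaw":0.0},
    {"dx":0.0,"dy":0.0,"dz":0.0,"yaw":0.0},
    {"dx":0.0,"dy":0.0,"dz":0.0,"yaw":0.0},
    {"dx":0.0,"dy":0.0,"dz":0.0,"yaw":0.0},
    {"dx":0.0,"dy":0.0,"dz":0.0,"yaw":0.0},
    {"dx":0.0,"dy":0.0,"dz":0.0,"yaw":0.0},
    {"dx":0.0,"dy":0.0,"dz":0.0,"yaw":0.0},
    {"dx":0.0,"dy":0.0,"dz":0.0,"yaw":0.0}
  ],
  "gripper": -0.28,
  "grip_force": 10.0
}}

```text
t: 19.85
ee_pos: [0.6012, 0.0695, 0.0746]
orientation: [[-1.0, -0.017, -0.0], [-0.017, 1.0, -0.0], [0.0, -0.0, -1.0]]
force: [-0.7, -0.0, -0.2]
grip_width: 0.0333
finger_force: 0.0
```

Call:
{"method": "carry_out", "body": {
  "motion": [
    {"dx":0.0,"dy":0.0,"dz":0.0,"yaw":0.0},
    {"dx":0.0,"dy":0.0,"dz":0.0,"yaw":0.0},
    {"dx":0.0,"dy":0.0,"dz":0.0,"yaw":0.0},
    {"dx":0.0,"dy":0.0,"dz":0.0,"yaw":0.0},
    {"dx":0.0,"dy":0.0,"dz":0.0,"yaw":0.0},
    {"dx":0.0,"dy":0.0,"dz":0.0,"yaw":0.0}
  ],
  "gripper": -1.0,
  "grip_force": 10.0
}}

```text
t: 20.35
ee_pos: [0.6012, 0.0694, 0.0746]
orientation: [[-1.0, -0.017, -0.0], [-0.017, 1.0, -0.0], [0.0, -0.0, -1.0]]
force: [0.7, -0.4, 0.8]
grip_width: 0.0237
finger_force: 10.0
```

The opening is 24 mm, the size across flats, with no side force. I firm up the grip.

Call:
{"method": "carry_out", "body": {
  "motion": [
    {"dx":0.0,"dy":0.0,"dz":0.0,"yaw":0.0},
    {"dx":0.0,"dy":0.0,"dz":0.0,"yaw":0.0},
    {"dx":0.0,"dy":0.0,"dz":0.0,"yaw":0.0},
    {"dx":0.0,"dy":0.0,"dz":0.0,"yaw":0.0},
    {"dx":0.0,"dy":0.0,"dz":0.0,"yaw":0.0},
    {"dx":0.0,"dy":0.0,"dz":0.0,"yaw":0.0}
  ],
  "gripper": -1.0,
  "grip_force": 40.0
}}

```text
t: 20.85
ee_pos: [0.6012, 0.0694, 0.0746]
orientation: [[-1.0, -0.017, -0.0], [-0.017, 1.0, -0.0], [0.0, -0.0, -1.0]]
force: [-0.9, -1.4, 0.7]
grip_width: 0.0233
finger_force: 39.9
```

```bash
python3 g.py; python3 -c "
import cv2,numpy as np,glob
f=sorted(glob.glob('pics/g_top_2*'))[-1]
a=cv2.resize(cv2.imread(f)[160:300,240:460],(500,318));b=cv2.resize(cv2.imread(f.replace('top','scene'))[220:330,200:310],(300,300))
c=np.zeros((318,800,3),np.uint8);c[:,:500]=a;c[:300,500:]=b;cv2.imwrite('pics/v3.png',c)"
```

```text
20.85 [0.6012 0.0694 0.0746]
top 0.61 [378.1, 248.1] [ 0.4833 -0.1928] [-0.0535 -0.1529]
top 0.6 [389.1, 262.0] [ 0.45   -0.2185] [-0.0872 -0.1779]
top 0.53 [391.6, 237.4] [ 0.5085 -0.2254] [-0.0289 -0.1859]
top 0.52 [167.8, 247.2] [0.4898 0.3047] [-0.038   0.3445]
top 0.51 [375.4, 227.5] [ 0.5324 -0.1871] [-0.0042 -0.148 ]
scene 0.65 [273.3, 279.3] [ 0.5519 -0.2001] [ 0.015  -0.1614]
scene 0.56 [255.3, 258.2] [ 0.4722 -0.2194] [-0.065  -0.1793]
scene 0.49 [261.5, 276.0] [ 0.5298 -0.2245] [-0.0075 -0.1854]
scene 0.39 [262.6, 261.4] [ 0.4897 -0.2053] [-0.0473 -0.1655]
```

View pics/v3.png

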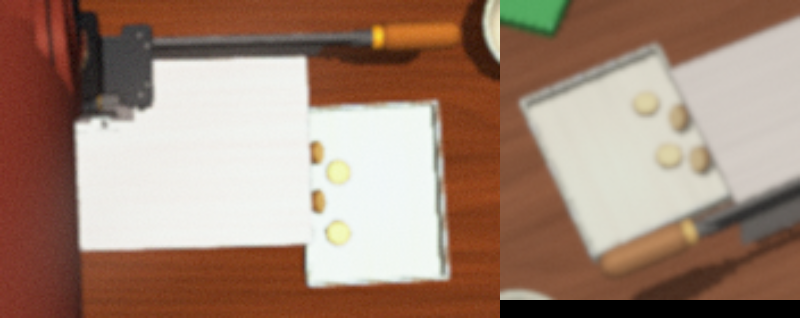

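The picture shows the knife closed, with its handle at (415,37). All four slices are in the tray, at (338,172), (338,233), (317,152) and (318,201), and the head is held at 40 N. I hand the job in.

```bash
python3 -c "
from workcell import *
print(close_job())"
```

```text
the job is handed in; nothing more can be done
None
```

I handed the job in, and its verdict was not reported: the four slices are in the tray (two lie flat, two lean at the bed's end), the scraper block stands aside on the counter, the knife looks closed, and the bolt head is held across two flats at 40 N; I did not measure its turn directly.

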